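# Set out four raw amber lumps by size on the grading board

### The arm

A 6-joint arm with a two-finger parallel gripper is mounted at the origin on the work surface. World frame = base frame: x ahead of the robot, y to its left, z up, the work surface at z = 0. Lengths are in m, angles in rad, forces in N, time in s.
With the tool pointing down it reaches from about 0.325 to 0.775 m from the base axis. Payload 5.5 kg.
Tool frame: the origin (TCP) lies at the very end of the fingers, on their centre line; the grasp point (between the pads) lies behind it (r.grasp_offset is the z of the grasp point in the tool frame, in m); z points along the fingers, x is the direction in which the jaws open and shut, and the axes are right-handed (so a half turn about z gives the same grasp; the last joint's range is limited). The gripper opens to 88 mm and grips with 3 to 60 N. Pads are 20 mm wide; open, the fingers measure 115 mm over their backs; the gripper's body (75 mm by 178 mm) begins 61 mm behind the grasp point.
Start: joints at [-0.057, 0.091, 1.231, -0, 1.82, -0.057], TCP at [0.6, -0, 0.223] pointing down, gripper open.
Joint ranges: [-2.87, 2.87], [-0.86, 2.18], [0.17, 2.46], [-1.51, 4.65], [0.06, 2.69], [-2.65, 2.65]. Speed limits (rad/s): [2.57, 2.57, 3.01, 3.14, 3.14, 3.14].

### API

Orientations are given as a unit quaternion [w, x, y, z].
In Python, from station import r gives the robot as it stands.
- The arm moves only by the shell command python3 -m crank 'ROWS' [FORCE]. ROWS is JSON, one flat list of numbers, 7 for each row, row after row: the turn, a rotation vector about the tool's x, y, z in degrees, then the shift along the tool's x, y, z in cm, then the closure in counts, from 0 (fully open) to 255 (shut). In form: [wx, wy, wz, tx, ty, tz, jaw, wx, wy, wz, tx, ty, tz, jaw, ...]. A call has 1 to 5 rows; each row shifts and turns the commanded pose from where the row before left it, along the tool's axes as they then stand; what a row does not reach is not made up. A row lasts 1/12 s, in which the tool goes at most 41.7 mm and 7.16 degrees, less where a joint would pass 70% of its speed; a pose out of reach is approached as far as the arm can. A call is refused whole if a number of a shift passes 4.17 or a number of a turn 7.16, either way. A call with a gripper value outside its range is refused whole. The fingers move at their own pace and stop on an object; FORCE is the grip in N (left out, the last holds). Time passes only in rows, so rows that do not move let the fingers close. It gives the time, the measured TCP pose, the force and the opening at its end, in the units of the state.
- r.sense(): the state, without advancing time (a new reading comes with each control period).
- r.camera(name): name is "scene" or "side" or "wrist"; returns a dict with "pixels" (400x640x3 uint8, red, green, blue), "z_map" (400x640 float32, m along the optical axis (not along the pixel's ray), 0 where there is no reading), "mtx" (3x3 intrinsics, pixels), "k1" (the pictures are not rectified: a ray, as slopes to the right and down, at radius r is drawn at 1 + k1 r^2 times it, then the intrinsics apply), "cam_to_world" (4x4, takes a point from camera to world coordinates). Camera axes: x right, y down, z forward; pixel columns grow to the right and rows downward; lengths in m; the calibration is good to about 2 mm. A picture is of the moment at which its call begins.
- r.hand_in(): hands the job in, once; it reports no verdict.
Trained networks look in a picture, given as the dict that the camera call returned (one of the last four; its "shot" number tells which), for a name from the list of things; names that differ only in an ending like _2 or _b are one class to them, and where a whole thing is asked for, a point or a joint stands for the part that bears it (a point fixed in the world has none). Each returns a list of dicts, best first, with "confidence" (0 to 1); they miss things now and then, are a little off and sometimes report something else, mostly with a low value. They report only what shows in the picture. A call takes as long as a camera call. They do not tell look-alikes from the thing itself.
- r.search_frame(picture, query): "bbox" ([left, top, right, bottom] as shares, 0 to 1, of the picture: columns of its width, rows of its height, round what is visible of it).
- r.place_of(picture, query): "point" ([column, row] as shares, 0 to 1, of the picture: columns of its width, rows of its height: a listed point, or the origin of a listed thing).
The state is a dict: "t": time; "q": joint angles; "qd": joint speeds; "tau": joint torques, N m; "position": TCP position; "orientation": TCP orientation; "wrist_force": force on the tool from outside, world axes, zero at the start; "ft_torque": the same for the moment, N m; "opening": opening from 0.0 (shut) to 1.0 (fully open).
Only numpy, scipy, OpenCV 4.12 (cv2) and the standard library are available. Lean on these libraries where they do the work, as an engineer would, in place of code of your own. Each camera call takes 0.05 s, during which the arm holds its last target. There are 200 camera calls.

### The job

Set out this lot of raw amber for weighing: take the four lumps from the cork mat and put one in the middle of each of the four trays on the grading board, in order of size, the largest in the tray next to the balance and the smallest in the tray at the far end. Leave each lump lying flat on its base. Amber is brittle, so set the lumps down and do not drop them, and do not touch the balance.

Things in the scene. Friction and masses are not known exactly. Their poses are not given: they have to be found in the camera images.
- lump_36: loose raw amber lump, the smallest of the four: faceted, brown-orange, 36 x 25 x 23 mm (x, y, z), 14 g. Origin: centre of its flat base; x along its length, z up. Grip the two flat, upright, polished windows on its long sides, at y = +-12.5 mm, 19 mm long, 3 to 17 mm above the base. Starts flat on its base on a 4 mm thick cork mat, at any yaw.
- lump_46: loose raw amber lump, the second smallest of the four: faceted, brown-orange, 46 x 32 x 29 mm (x, y, z), 30 g. Origin: centre of its flat base; x along its length, z up. Grip the two flat, upright, polished windows on its long sides, at y = +-16 mm, 25 mm long, 3 to 21 mm above the base. Starts flat on its base on a 4 mm thick cork mat, at any yaw.
- lump_58: loose raw amber lump, the second largest of the four: faceted, brown-orange, 58 x 40 x 35 mm (x, y, z), 56 g. Origin: centre of its flat base; x along its length, z up. Grip the two flat, upright, polished windows on its long sides, at y = +-20 mm, 31 mm long, 4 to 25 mm above the base. Starts flat on its base on a 4 mm thick cork mat, at any yaw.
- lump_72: loose raw amber lump, the largest of the four: faceted, brown-orange, 72 x 50 x 43 mm (x, y, z), 108 g. Origin: centre of its flat base; x along its length, z up. Grip the two flat, upright, polished windows on its long sides, at y = +-25 mm, 39 mm long, 5 to 31 mm above the base. Starts flat on its base on a 4 mm thick cork mat, at any yaw.
- tray_a: one of four identical white, square, shallow sample trays standing in a row, fixed on the board: 90 x 90 mm outside, 85 x 85 mm inside, floor 2.5 mm thick, rim 7 mm above its underside. The letters do not tell its place in the row. Origin: centre of its underside, on the board's top (15 mm above the bench); z up.
- tray_b: one of four identical white, square, shallow sample trays standing in a row, fixed on the board: 90 x 90 mm outside, 85 x 85 mm inside, floor 2.5 mm thick, rim 7 mm above its underside. The letters do not tell its place in the row. Origin: centre of its underside, on the board's top (15 mm above the bench); z up.
- tray_c: one of four identical white, square, shallow sample trays standing in a row, fixed on the board: 90 x 90 mm outside, 85 x 85 mm inside, floor 2.5 mm thick, rim 7 mm above its underside. The letters do not tell its place in the row. Origin: centre of its underside, on the board's top (15 mm above the bench); z up.
- tray_d: one of four identical white, square, shallow sample trays standing in a row, fixed on the board: 90 x 90 mm outside, 85 x 85 mm inside, floor 2.5 mm thick, rim 7 mm above its underside. The letters do not tell its place in the row. Origin: centre of its underside, on the board's top (15 mm above the bench); z up.
- board: wooden grading board fixed on the bench, 118 x 410 x 15 mm, with a cross strip 10 mm wide and 6 mm high at each end. Origin: centre of its underside; y along its length and the row of trays, x away from the robot at yaw 0, z up. The trays' centres are at y = -144, -48, 48 and 144 mm, x = 0. The balance stands off one end, a loose sieve off the other.
- balance: electronic balance, white case 170 x 130 mm and 46 mm high, round steel pan on top (58 mm high), black display panel; fixed on the bench beyond one or the other end of the board, its centre about 300 mm from the board's centre along the row. Origin: centre of its underside; x away from the robot at yaw 0.
Mind the look-alikes: they are no part of the job. What is shaped like the lump_72 but blue is not meant.

How it is judged:
By the outcome, as a careful person would: the job done as asked, in the order asked, and still so for the second after the job is handed in, with the robot touching nothing.
It also fails if it takes over 99 s, if anything falls off the work surface, if the arm or the gripper's body presses on something with over 40 N, if the wrist force passes 120 N, or if a joint passes its speed limit or range.

## Working session

There is one attempt and no reset: what is moved stays moved. The work goes in short steps, Python scripts to look and compute and a shell command to move; the robot and the scene stay as the last step left them, time stands still between calls to the robot, and variables do not carry over. Pictures are saved under pics/ and viewed, about 12 in all and at most 16, crops included, and the job is handed in when it is done.

```bash
ls; mkdir -p pics; cat > h.py <<'E'
import numpy as np, cv2
from station import r
def shoot(name,fn=None):
    p=r.camera(name)
    if fn: cv2.imwrite('pics/'+fn,p['pixels'][:,:,::-1])
    return p
def world(p,u,v,z=None):
    """pixel -> world by depth, or by plane z"""
    K=np.array(p['mtx']);T=np.array(p['cam_to_world'])
    d=np.array([(u-K[0,2])/K[0,0],(v-K[1,2])/K[1,1]]);s=d.copy()
    for _ in range(20): s=d/(1+p['k1']*(s@s))
    ray=np.array([s[0],s[1],1.])
    if z is None: k=float(p['z_map'][int(round(v)),int(round(u))])
    else: k=(z-T[2,3])/(T[:3,:3]@ray)[2]
    return T[:3,:3]@(ray*k)+T[:3,3]
def cloud(p):
    K=np.array(p['mtx']);T=np.array(p['cam_to_world']);h,w=p['z_map'].shape
    v,u=np.mgrid[0:h,0:w]
    d=np.stack([(u-K[0,2])/K[0,0],(v-K[1,2])/K[1,1]],-1);s=d.copy()
    for _ in range(20): s=d/(1+p['k1']*(s**2).sum(-1,keepdims=True))
    z=p['z_map'][...,None]
    return np.concatenate([s*z,z],-1)@T[:3,:3].T+T[:3,3]
E
python3 - <<'E'
from h import *
print(r.grasp_offset, r.sense()['orientation'])
for c in('scene','side'):
    p=shoot(c,c+'0.png')
    print(c,np.array(p['cam_to_world']).round(2).tolist())
    for q in('lump_36','lump_46','lump_58','lump_72','tray_a','board','balance'):
        for d in r.place_of(p,q)[:5]:
            u,v=d['point'][0]*640,d['point'][1]*400
            print(q,round(d['confidence'],2),int(u),int(v),world(p,min(u,639),min(v,399)).round(3))
E
```

```text
pics
-0.0187 [-5.26424749e-05  9.99999537e-01  1.82414426e-05 -9.61128391e-04]
scene [[-0.51, 0.7, -0.49, 1.2], [0.86, 0.42, -0.3, 0.46], [-0.0, -0.57, -0.82, 1.08], [0.0, 0.0, 0.0, 1.0]]
lump_36 0.89 449 226 [0.471 0.442 0.039]
lump_36 0.7 342 178 [0.471 0.094 0.032]
lump_36 0.63 399 199 [0.457 0.281 0.039]
lump_36 0.58 298 158 [ 0.459 -0.074  0.014]
lump_46 0.89 449 226 [0.471 0.442 0.039]
lump_46 0.7 342 178 [0.471 0.094 0.032]
lump_46 0.63 399 199 [0.457 0.281 0.039]
lump_46 0.58 298 158 [ 0.459 -0.074  0.014]
lump_58 0.89 449 226 [0.471 0.442 0.039]
lump_58 0.7 342 178 [0.471 0.094 0.032]
lump_58 0.63 399 199 [0.457 0.281 0.039]
lump_58 0.58 298 158 [ 0.459 -0.074  0.014]
lump_72 0.89 449 226 [0.471 0.442 0.039]
lump_72 0.7 342 178 [0.471 0.094 0.032]
lump_72 0.63 399 199 [0.457 0.281 0.039]
lump_72 0.58 298 158 [ 0.459 -0.074  0.014]
tray_a 0.89 276 198 [ 0.626 -0.045  0.015]
tray_a 0.77 250 183 [ 0.624 -0.144  0.019]
tray_a 0.72 311 212 [0.617 0.073 0.018]
tray_a 0.64 336 225 [0.621 0.16  0.02 ]
board 0.76 295 208 [0.628 0.023 0.012]
balance 0.55 372 271 [0.712 0.32  0.055]
si
[... 452 characters left out ...]
.75 253 333 [ 0.443 -0.232  0.022]
lump_46 0.7 249 175 [0.432 0.24  0.036]
lump_58 0.85 257 279 [ 0.449 -0.099  0.016]
lump_58 0.85 258 225 [0.454 0.053 0.026]
lump_58 0.79 259 148 [0.457 0.411 0.012]
lump_58 0.75 253 333 [ 0.443 -0.232  0.022]
lump_58 0.7 249 175 [0.432 0.24  0.036]
lump_72 0.85 257 279 [ 0.449 -0.099  0.016]
lump_72 0.85 258 225 [0.454 0.053 0.026]
lump_72 0.79 259 148 [0.457 0.411 0.012]
lump_72 0.75 253 333 [ 0.443 -0.232  0.022]
lump_72 0.7 249 175 [0.432 0.24  0.036]
tray_a 0.83 321 197 [0.61  0.151 0.018]
tray_a 0.83 340 283 [ 0.615 -0.127  0.017]
tray_a 0.83 333 222 [0.627 0.054 0.018]
tray_a 0.64 337 247 [ 0.623 -0.029  0.019]
tray_a 0.57 255 224 [0.448 0.057 0.027]
```

View pics/scene0.png

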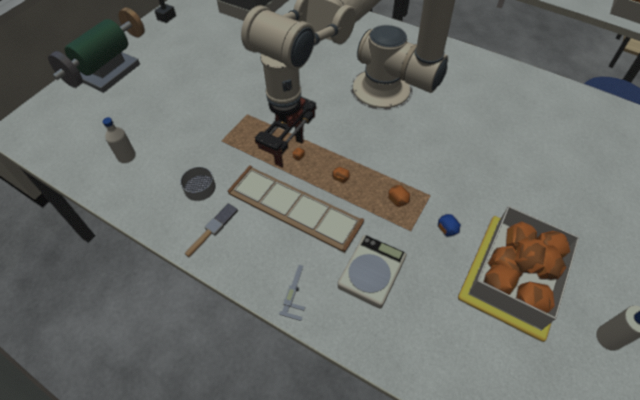

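View pics/side0.png

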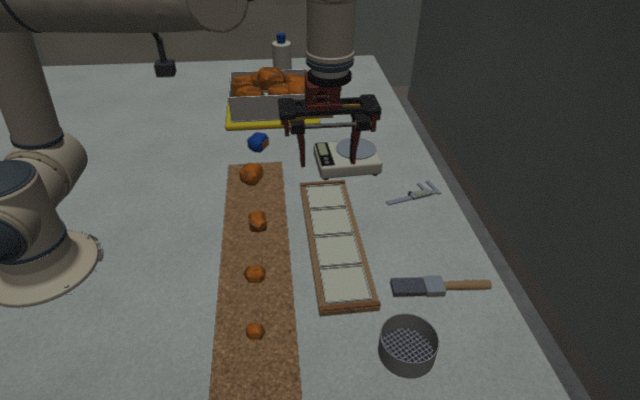

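Scene view: three orange lumps on the mat at (298,154), (341,174) and (399,195), with the fourth hidden by the arm. The blue look-alike is at (449,225) and the balance is off the +y end (373,270). In the side view, the four lumps on the mat at (251,174), (258,221), (255,273) and (255,331) shrink in that order, and the blue one at (258,142) is off the mat. The lumps in the crate aren't part of the lot. Next I'll segment for sizes and poses.

```bash
cat >> h.py <<'E'
def lumps(p,box=(.36,.54,-.33,.36),zr=(.010,.07)):
    """orange blobs on the mat: centre, size, yaw from top-down projection"""
    hsv=cv2.cvtColor(p['pixels'],cv2.COLOR_RGB2HSV)
    C=cloud(p)
    m=((hsv[...,0]<16)&(hsv[...,1]>165)&(p['z_map']>0)&(C[...,0]>box[0])&(C[...,0]<box[1])&(C[...,1]>box[2])&(C[...,1]<box[3])&(C[...,2]>zr[0]-.006)&(C[...,2]<zr[1]+.02)).astype(np.uint8)
    m=cv2.morphologyEx(m,cv2.MORPH_OPEN,np.ones((3,3)))
    n,l,st,ce=cv2.connectedComponentsWithStats(m)
    out=[]
    for i in range(1,n):
        if st[i,4]<40: continue
        P=C[l==i]
        rc=cv2.minAreaRect((P[:,:2]*1000).astype(np.float32))
        (cx,cy),(a,b),an=rc
        if a<b: an+=90
        out.append(dict(px=ce[i].round().tolist(),n=int(st[i,4]),mean=P.mean(0).round(4).tolist(),ctr=[round(cx,1),round(cy,1)],LW=[round(max(a,b),1),round(min(a,b),1)],yaw=round(an%180,1),ztop=round(float(np.percentile(P[:,2],97)),4)))
    return out
E
python3 - <<'E'
from h import *
for c in('scene','side','wrist'):
    p=shoot(c,c+'1.png')
    print(c,np.array(p['cam_to_world']).round(2).tolist())
    for o in lumps(p): print(o)
    for d in r.place_of(p,'tray_a')[:4]:
        u,v=d['point'][0]*640,d['point'][1]*400
        print(round(d['confidence'],2),int(u),int(v),world(p,u,v,.0175).round(4))
    for d in r.place_of(p,'board')[:1]:
        print('board',(np.array(d['point'])*[640,400]).round(),world(p,d['point'][0]*640,d['point'][1]*400,.0).round(4))
E
```

```text
scene [[-0.51, 0.7, -0.49, 1.2], [0.86, 0.42, -0.3, 0.46], [-0.0, -0.57, -0.82, 1.08], [0.0, 0.0, 0.0, 1.0]]
{'px': [342.0, 170.0], 'n': 47, 'mean': [0.4483, 0.0793, 0.0377], 'ctr': [448.2, 78.9], 'LW': [37.2, 16.0], 'yaw': 102.3, 'ztop': 0.0419}
{'px': [400.0, 194.0], 'n': 174, 'mean': [0.4402, 0.2734, 0.043], 'ctr': [438.9, 272.2], 'LW': [58.6, 40.7], 'yaw': 72.6, 'ztop': 0.05}
0.96 307 212 [0.6218 0.0623 0.0175]
0.96 276 195 [ 0.6172 -0.0508  0.0175]
0.92 335 224 [0.6158 0.1541 0.0175]
0.64 253 185 [ 0.6243 -0.1328  0.0175]
board [336. 226.] [0.6113 0.155  0.    ]
side [[0.99, -0.07, 0.09, 0.5], [-0.11, -0.62, 0.78, -0.72], [0.0, -0.78, -0.62, 0.7], [0.0, 0.0, 0.0, 1.0]]
{'px': [251.0, 172.0], 'n': 282, 'mean': [0.4358, 0.2539, 0.0375], 'ctr': [433.6, 260.0], 'LW': [54.7, 45.0], 'yaw': 66.2, 'ztop': 0.0481}
{'px': [257.0, 219.0], 'n': 179, 'mean': [0.4508, 0.0693, 0.0346], 'ctr': [449.9, 72.5], 'LW': [41.2, 34.9], 'yaw': 122.6, 'ztop': 0.0398}
{'px': [255.0, 272.0], 'n': 198, 'mean': [0.4449, -0.0904, 0.0278], 'ctr': [445.4, -87.9], 'LW': [36.1, 26.9], 'yaw': 177.5, 'ztop': 0.034}
[... 302 characters left out ...]
, -0.0, 0.0, 0.6], [-0.0, -0.96, -0.29, 0.08], [0.0, 0.29, -0.96, 0.38], [0.0, 0.0, 0.0, 1.0]]
{'px': [186.0, 109.0], 'n': 655, 'mean': [0.4473, 0.0817, 0.0358], 'ctr': [445.5, 81.3], 'LW': [48.4, 27.6], 'yaw': 85.2, 'ztop': 0.0388}
{'px': [201.0, 128.0], 'n': 85, 'mean': [0.46, 0.0597, 0.0317], 'ctr': [459.5, 59.3], 'LW': [17.0, 7.3], 'yaw': 38.1, 'ztop': 0.0348}
{'px': [204.0, 242.0], 'n': 291, 'mean': [0.4458, -0.0825, 0.0304], 'ctr': [445.3, -82.9], 'LW': [31.6, 27.5], 'yaw': 169.6, 'ztop': 0.0329}
0.98 343 36 [0.6218 0.1578 0.0175]
0.86 339 268 [ 0.6219 -0.1287  0.0175]
0.66 338 123 [0.6175 0.064  0.0175]
0.62 339 203 [ 0.6206 -0.0352  0.0175]
board [338. 164.] [ 0.6183  0.0123 -0.    ]
```

View pics/wrist1.png

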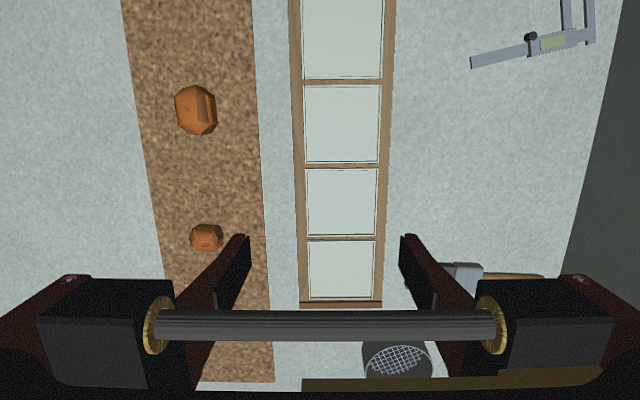

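The order is clear. Top heights above the bench are 48, 39.5, 33.5 and 27.5 mm for lumps 72, 58, 46 and 36, running from +y to -y. The balance is at the +y end, and the trays are at x≈0.62, y≈0.157, 0.061, -0.035 and -0.130. I'll go look at the largest from close by.

```bash
python3 -m crank '[0,0,0,-3.2,-1.4,0,0,0,0,0,-3.2,-1.4,0,0,0,0,0,-3.2,-1.4,0,0,0,0,0,-3.2,-1.4,0,0,0,0,0,-3.2,-1.4,0,0]' 15; python3 -m crank '[0,0,0,0,0,0,0]'; python3 - <<'E'
from h import *
p=shoot('wrist','w2.png')
for o in lumps(p): print(o)
for d in r.place_of(p,'lump_72')[:4]:
    u,v=d['point'][0]*640,d['point'][1]*400
    print(round(d['confidence'],2),int(u),int(v),world(p,u,v,.004).round(4))
E
```

```text
t: 1.67
position: [0.4385, 0.0704, 0.2224]
orientation: [-0.0, 1.0, -0.0, -0.0]
wrist_force: [-0.9, 1.1, 0.9]
opening: 1.002
t: 1.75
position: [0.4363, 0.0718, 0.2237]
orientation: [-0.001, 1.0, 0.001, 0.0]
wrist_force: [0.0, 0.9, -0.6]
opening: 0.997
{'px': [301.0, 5.0], 'n': 80, 'mean': [0.4135, 0.2546, 0.0389], 'ctr': [413.7, 255.1], 'LW': [15.3, 8.0], 'yaw': 120.1, 'ztop': 0.0425}
{'px': [326.0, 19.0], 'n': 137, 'mean': [0.439, 0.2424, 0.0372], 'ctr': [438.6, 243.0], 'LW': [19.5, 8.9], 'yaw': 15.1, 'ztop': 0.0412}
{'px': [333.0, 172.0], 'n': 554, 'mean': [0.4479, 0.081, 0.0347], 'ctr': [447.3, 77.5], 'LW': [52.0, 31.2], 'yaw': 102.2, 'ztop': 0.0382}
{'px': [329.0, 289.0], 'n': 236, 'mean': [0.444, -0.0808, 0.0307], 'ctr': [443.7, -81.1], 'LW': [31.8, 27.1], 'yaw': 176.7, 'ztop': 0.0331}
{'px': [327.0, 365.0], 'n': 123, 'mean': [0.4414, -0.2179, 0.025], 'ctr': [440.9, -218.1], 'LW': [22.6, 17.7], 'yaw': 173.5, 'ztop': 0.0272}
0.92 330 280 [ 0.4468 -0.083   0.004 ]
0.7 333 167 [0.4496 0.0809 0.004 ]
0.65 331 356 [ 0.4486 -0.2223  0.004 ]
```

View pics/w2.png

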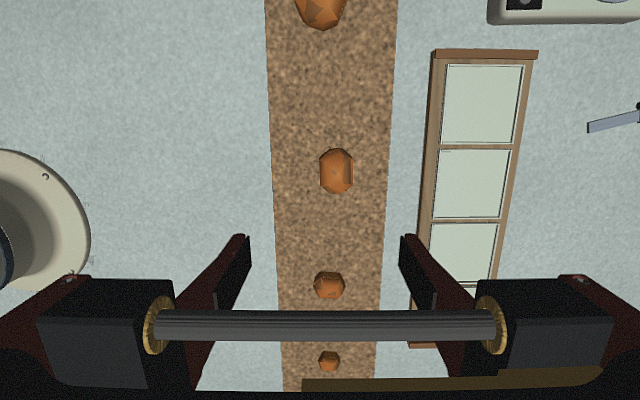

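The wrist camera actually looks back at the TCP. Lump 58 is at the centre (336,170) and lump 72 at the top edge (320,5). I'll move above the largest.

```bash
python3 -m crank '[0,0,0,0,-3.9,0,0,0,0,0,0,-3.9,0,0,0,0,0,0,-3.9,0,0,0,0,0,0,-3.9,0,0,0,0,0,0,-3.4,0,0]' ; python3 -m crank '[0,0,0,0,0,0,0]'; cat >> h.py <<'E'
def zl(p,box,zmin=.011,zmax=.07):
    """lumps by height over the mat, plus colour"""
    C=cloud(p); hsv=cv2.cvtColor(p['pixels'],cv2.COLOR_RGB2HSV)
    m=((C[...,0]>box[0])&(C[...,0]<box[1])&(C[...,1]>box[2])&(C[...,1]<box[3])&(C[...,2]>zmin)&(C[...,2]<zmax)&(p['z_map']>0)&(hsv[...,0]<20)&(hsv[...,1]>90)).astype(np.uint8)
    m=cv2.morphologyEx(m,cv2.MORPH_OPEN,np.ones((3,3)))
    n,l,st,ce=cv2.connectedComponentsWithStats(m)
    for i in range(1,n):
        if st[i,4]<150: continue
        P=C[l==i][:,:2]*1000
        def ext(a):
            c,s=np.cos(np.radians(a)),np.sin(np.radians(a)); R=np.array([[c,s],[-s,c]])
            q=P@R.T; lo,hi=np.percentile(q,.5,0),np.percentile(q,99.5,0); return (hi-lo),R.T@((lo+hi)/2)
        a=min(range(0,180),key=lambda a:ext(a)[0][1])
        e,c=ext(a)
        pc=np.linalg.svd(P-P.mean(0),full_matrices=0)[2][0]
        print('px',ce[i].round(),'n',st[i,4],'ctr',c.round(1),'LW',e.round(1),'yaw minW',a,'pca',round(np.degrees(np.arctan2(pc[1],pc[0]))%180,1),'ztop',np.percentile(C[l==i][:,2],97).round(4))
def crop(p,u,v,fn,h=60,w=80,k=8):
    u,v=int(u),int(v); I=p['pixels'][max(0,v-h//2):v+h//2,max(0,u-w//2):u+w//2,::-1]
    cv2.imwrite('pics/'+fn,cv2.resize(I,None,fx=k,fy=k,interpolation=cv2.INTER_CUBIC))
E
python3 - <<'E'
from h import *
p=shoot('wrist')
zl(p,(.36,.52,-.3,.36))
s=np.array(r.sense()['position']);print(s.round(4))
crop(p,322,170,'c72.png',110,140,5)
E
```

```text
t: 2.27
position: [0.4409, 0.2621, 0.2221]
orientation: [0.0, 1.0, -0.0, -0.0]
wrist_force: [1.0, -1.1, 0.8]
opening: 1.001
t: 2.35
position: [0.4402, 0.2648, 0.2211]
orientation: [-0.001, 1.0, 0.002, -0.001]
wrist_force: [1.2, -0.6, 0.6]
opening: 1.002
px [320. 173.] n 2101 ctr [436.1 272.6] LW [63.8 49.2] yaw minW 65 pca 69.9 ztop 0.0468
px [331. 299.] n 591 ctr [450.8  95.4] LW [39.1 24.5] yaw minW 178 pca 0.7 ztop 0.0377
[0.4405 0.2623 0.2213]
```

View pics/c72.png

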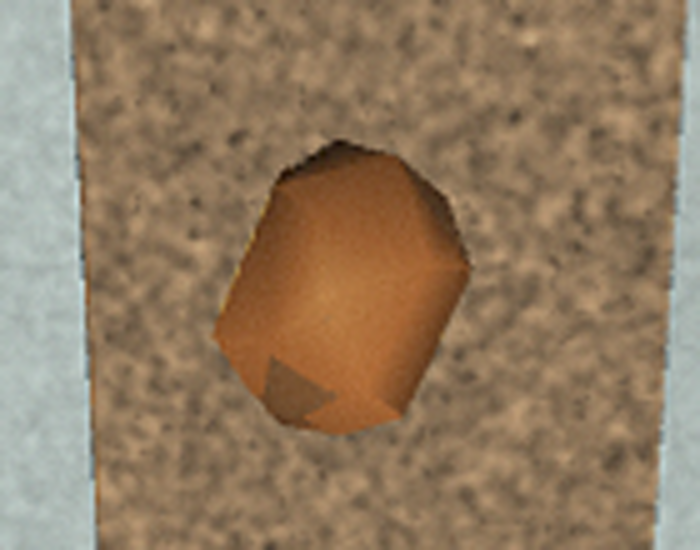

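```bash
python3 -m crank '[0,0,0,-0.3,-1.3,0,0,0,0,6,0,0,2.5,0,0,0,6,0,0,2.5,0,0,0,6,0,0,2.5,0,0,0,6,0,0,2.5,0]' ; python3 -m crank '[0,0,0,0,0,0,0]'; cat >> h.py <<'E'
def zo(p,box,zmin=.010,zmax=.07,fn=None):
    """biggest object by height only, min-width yaw"""
    C=cloud(p)
    m=((C[...,0]>box[0])&(C[...,0]<box[1])&(C[...,1]>box[2])&(C[...,1]<box[3])&(C[...,2]>zmin)&(C[...,2]<zmax)&(p['z_map']>0)).astype(np.uint8)
    m=cv2.morphologyEx(m,cv2.MORPH_OPEN,np.ones((3,3)))
    n,l,st,ce=cv2.connectedComponentsWithStats(m); i=1+np.argmax(st[1:,4])
    P=C[l==i][:,:2]*1000; B=None
    for a in np.arange(0,180,1.):
        c,s=np.cos(np.radians(a)),np.sin(np.radians(a)); R=np.array([[c,s],[-s,c]])
        q=P@R.T; lo,hi=np.percentile(q,.5,0),np.percentile(q,99.5,0)
        if B is None or (hi-lo)[1]<B[0][1]: B=(hi-lo,R.T@((lo+hi)/2),a)
    print('px',ce[i].round(),'ctr',B[1].round(1),'LW',B[0].round(1),'yaw',B[2],'ztop',np.percentile(C[l==i][:,2],97).round(4))
    return B
def tcp():
    s=r.sense(); w,x,y,z=s['orientation']
    # world direction of tool x
    tx=np.array([1-2*(y*y+z*z),2*(x*y+w*z)])
    print('tcp',np.round(s['position'],4),'jaw',np.degrees(np.arctan2(tx[1],tx[0])).round(1),'open',s['opening'])
    return np.array(s['position']),tx
E
python3 - <<'E'
from h import *
p=shoot('wrist','w3.png'); tcp()
zo(p,(.38,.50,.21,.34));lumps(p)
E
```

```text
t: 2.82
position: [0.4381, 0.2718, 0.1214]
orientation: [0.0, 0.977, -0.211, 0.0]
wrist_force: [0.7, 1.1, -0.9]
opening: 1.005
t: 2.9
position: [0.4357, 0.2705, 0.1165]
orientation: [0.003, 0.978, -0.211, -0.003]
wrist_force: [-0.1, 0.1, -1.1]
opening: 0.998
tcp [0.4364 0.2711 0.1196] jaw -24.0 open 0.9995542366453433
px [324. 203.] ctr [436.3 273.1] LW [62.8 49.4] yaw 67.0 ztop 0.0468
```

View pics/w3.png

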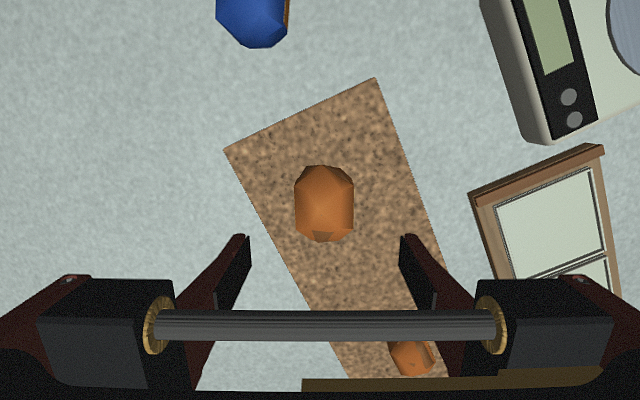

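```bash
python3 -m crank '[0,0,0,0,0,3,0,0,0,0,0,0,3,0,0,0,0,0,0,3,0,0,0,0,0,0,1.5,0,0,0,0,0,0,0.8,0]'; python3 -m crank '[0,0,0,0,0,0,80,0,0,0,0,0,0,255,0,0,0,0,0,0,255,0,0,0,0,0,0,255,0,0,0,0,0,0,255]' 15; python3 -m crank '[0,0,0,0,0,0,255,0,0,0,0,0,0,255,0,0,0,0,0,0,255]'
```

```text
t: 3.37
position: [0.4373, 0.2722, 0.0088]
orientation: [0.001, 0.978, -0.207, -0.001]
wrist_force: [0.6, -0.0, 0.1]
opening: 1.003
t: 3.78
position: [0.4379, 0.2734, 0.0113]
orientation: [-0.001, 0.978, -0.208, 0.001]
wrist_force: [0.7, -0.0, 0.0]
opening: 0.66
t: 4.03
position: [0.4374, 0.2734, 0.0106]
orientation: [-0.001, 0.978, -0.208, 0.0]
wrist_force: [-1.4, 0.5, 5.1]
opening: 0.568
```

```bash
python3 -m crank '[0,0,0,0,0,0,255,0,0,0,0,0,-1,255,0,0,0,0,0,-3,255,0,0,-6,0,0,-3,255,0,0,-6,0,0,-3,255]'; python3 -m crank '[0,0,-6,0,0,-1,255,0,0,-6,0,0,0,255,0,0,0,3.05,1.93,0,255,0,0,0,3.05,1.93,0,255,0,0,0,3.05,1.93,0,255]';python3 -m crank '[0,0,0,3.05,1.93,0,255,0,0,0,3.05,1.93,0,255,0,0,0,3.05,1.93,0,255,0,0,0,0,0,0,255]'; cat >> h.py <<'E'
def trays(p):
    """white tray floors: centres on the floor plane"""
    C=cloud(p);hsv=cv2.cvtColor(p['pixels'],cv2.COLOR_RGB2HSV)
    print('tray px hsv sample',hsv[(abs(C[...,0]-.62)<.02)&(abs(C[...,1]+.035)<.02)][:3].tolist(), 'bench',hsv[(abs(C[...,0]-.72)<.01)&(abs(C[...,1])<.02)][:3].tolist())
    m=((hsv[...,1]<60)&(hsv[...,2]>150)&(C[...,2]>.011)&(C[...,2]<.03)&(abs(C[...,0]-.62)<.08)&(C[...,1]<.22)).astype(np.uint8)
    m=cv2.morphologyEx(m,cv2.MORPH_OPEN,np.ones((5,5)))
    n,l,st,ce=cv2.connectedComponentsWithStats(m)
    for i in range(1,n):
        if st[i,4]<300: continue
        P=C[l==i][:,:2]*1000; (c,s,a)=cv2.minAreaRect(P.astype(np.float32))
        lo,hi=np.percentile(P,1,0),np.percentile(P,99,0)
        print('px',ce[i].round(),np.round(c,1),np.round(s,1),round(a,1),'box',lo.round(1),hi.round(1),'mid',((lo+hi)/2).round(1),'z',np.median(C[l==i][:,2]).round(4))
E
python3 - <<'E'
from h import *
p=shoot('wrist','w4.png'); tcp(); trays(p)
for d in r.place_of(p,'tray_a')[:4]:
    u,v=d['point'][0]*640,d['point'][1]*400
    print(round(d['confidence'],2),int(u),int(v),world(p,u,v,.015).round(4))
E
```

```text
t: 4.45
position: [0.4363, 0.2725, 0.1103]
orientation: [0.001, 0.995, -0.102, -0.001]
wrist_force: [0.3, 0.1, -1.3]
opening: 0.569
t: 4.87
position: [0.5292, 0.2146, 0.12]
orientation: [0.0, 1.0, 0.001, 0.0]
wrist_force: [0.2, 0.6, -0.5]
opening: 0.572
t: 5.2
position: [0.6233, 0.1526, 0.1173]
orientation: [0.001, 1.0, -0.002, -0.001]
wrist_force: [0.6, 0.5, -1.5]
opening: 0.569
tcp [0.6213 0.1546 0.1176] jaw -0.2 open 0.5666143253916723
tray px hsv sample [[48, 22, 207], [48, 21, 209], [53, 20, 208]] bench []
px [319. 180.] [620.  163.7] [85.4 79.4] 0.6 box [578.1 131.9] [661.6 202.3] mid [619.9 167.1] z 0.0173
px [324. 359.] [621.6 -29.3] [92.6 55.4] 1.0 box [579.4 -54.4] [665.7  -4.4] mid [622.6 -29.4] z 0.0172
0.89 320 191 [0.6205 0.1615 0.015 ]
0.85 320 358 [ 0.619  -0.0288  0.015 ]
```

View pics/w4.png

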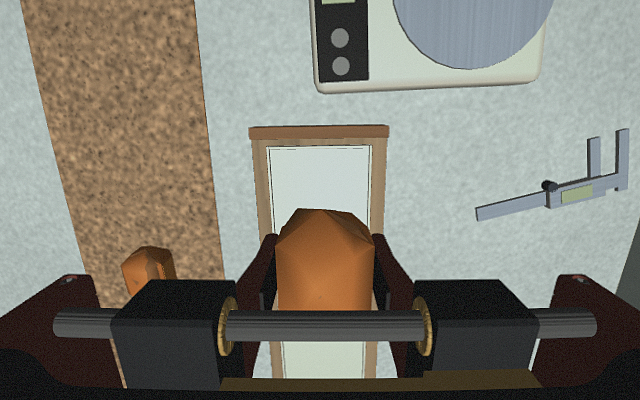

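```bash
python3 - <<'E'
from h import *
p=shoot('wrist'); tcp(); C=cloud(p); 
hsv=cv2.cvtColor(p['pixels'],cv2.COLOR_RGB2HSV)
m=(C[...,2]>.10)&(C[...,2]<.17)&(abs(C[...,0]-.62)<.03)&(C[...,1]>.13)&(C[...,1]<.24)&(hsv[...,0]<20)&(hsv[...,1]>90)
P=C[m]; print(len(P),np.percentile(P,[.3,50,99.7],axis=0).round(4).tolist())
for z0 in np.arange(.11,.165,.005):
    s=P[(P[:,2]>z0)&(P[:,2]<z0+.005)]
    if len(s)>5: print(z0.round(3),np.percentile(s[:,1],99).round(4),s[:,0].min().round(4),s[:,0].max().round(4))
g=cv2.GaussianBlur(p['pixels'],(0,0),1).astype(int)
print('col320',[(v,g[v,320].tolist()) for v in range(122,160,2)])
for u,v in((320,147),(320,138),(320,127),(269,160),(370,160),(254,160),(386,160)): print(u,v,world(p,u,v,.0175).round(4))
E
```

```text
tcp [0.6196 0.157  0.1189] jaw -0.0 open 0.5665528953326847
9603 [[0.5905, 0.1366, 0.1216], [0.6204, 0.1678, 0.1485], [0.6496, 0.1871, 0.1682]]
0.115 0.1756 0.5903 0.6495
0.12 0.185 0.59 0.65
0.125 0.1865 0.5903 0.6499
0.13 0.1877 0.59 0.65
0.135 0.1871 0.59 0.6497
0.14 0.183 0.5905 0.6498
0.145 0.1781 0.5904 0.65
0.15 0.1732 0.5902 0.6497
0.155 0.1688 0.5901 0.6499
0.16 0.1686 0.5902 0.6498
0.165 0.1687 0.5903 0.65
col320 [(122, [181, 193, 188]), (124, [180, 192, 188]), (126, [181, 193, 189]), (128, [159, 168, 162]), (130, [95, 80, 64]), (132, [130, 97, 69]), (134, [129, 98, 71]), (136, [129, 98, 71]), (138, [127, 97, 70]), (140, [126, 96, 70]), (142, [136, 110, 81]), (144, [149, 129, 102]), (146, [149, 130, 102]), (148, [142, 127, 103]), (150, [153, 155, 143]), (152, [200, 210, 202]), (154, [202, 213, 209]), (156, [202, 214, 209]), (158, [202, 214, 209])]
320 147 [0.6172 0.2052 0.0175]
320 138 [0.6172 0.2129 0.0175]
320 127 [0.6173 0.2221 0.0175]
269 160 [0.5726 0.1941 0.0175]
370 160 [0.6607 0.1939 0.0175]
254 160 [0.5594 0.1942 0.0175]
386 160 [0.6747 0.1938 0.0175]
```

```bash
python3 -m crank '[0,0,0,-0.1,-0.3,3,255,0,0,0,0,0,3,255,0,0,0,0,0,2,255,0,0,0,0,0,1,255,0,0,0,0,0,0.4,255]'; python3 -m crank '[0,0,0,0,0,0.15,255,0,0,0,0,0,0,255,0,0,0,0,0,0,255]'; python3 - <<'E'
from h import *
for i in range(4):
    p=r.camera('wrist'); s=r.sense(); print(np.round(s['position'],4),np.round(s['wrist_force'],1))
E
```

```text
t: 5.77
position: [0.6168, 0.161, 0.0241]
orientation: [0.0, 1.0, 0.001, -0.002]
wrist_force: [-1.2, -0.9, 1.1]
opening: 0.566
t: 6.02
position: [0.6199, 0.1606, 0.0262]
orientation: [-0.0, 1.0, 0.0, 0.002]
wrist_force: [0.1, 0.4, -0.1]
opening: 0.568
[0.62   0.1605 0.0261] [ 0.1  0.3 -0.8]
[0.6199 0.1604 0.0259] [ 0.3 -0.2 -1.6]
[0.6197 0.1603 0.0255] [ 0.6  0.4 -1.7]
[0.6196 0.1603 0.0252] [-1.1  0.1 -1.7]
```

```bash
for i in 1 2; do python3 -m crank '[0,0,0,0,0,0.08,255,0,0,0,0,0,0,255,0,0,0,0,0,0,255]' | grep -E 'pos|force'; done
```

```text
position: [0.6195, 0.1602, 0.0241]
wrist_force: [0.5, 0.6, 2.2]
position: [0.6195, 0.1602, 0.0241]
wrist_force: [-0.5, -0.4, 6.1]
```

```bash
python3 -m crank '[0,0,0,0,0,0,105,0,0,0,0,0,0,95,0,0,0,0,0,0,85,0,0,0,0,0,0,85,0,0,0,0,0,0,85]'; python3 -m crank '[0,0,0,0,0,-1,85,0,0,0,0,0,-2,85,0,0,0,0,0,-4,60,0,0,0,0,0,-4,0,0,0,0,0,0,0,0]'; python3 - <<'E'
from h import *
p=shoot('wrist','w5.png');tcp();zo(p,(.575,.665,.11,.21),.027); trays(p)
E
```

```text
t: 7.13
position: [0.6188, 0.1602, 0.0221]
orientation: [0.0, 1.0, 0.0, -0.0]
wrist_force: [0.6, -0.6, 0.4]
opening: 0.666
t: 7.55
position: [0.6225, 0.161, 0.1441]
orientation: [-0.002, 1.0, 0.0, 0.007]
wrist_force: [0.7, 0.7, 2.8]
opening: 0.86
tcp [0.6218 0.1608 0.1403] jaw 0.0 open 0.9008829033811881
px [319. 204.] ctr [620.5 159.1] LW [62.6 49.3] yaw 89.0 ztop 0.0602
tray px hsv sample [[51, 22, 220], [50, 21, 220], [50, 21, 222]] bench [[80, 17, 183], [76, 18, 189], [85, 15, 183]]
px [319. 185.] [620.6 159.7] [86.6 87.5] 0.8 box [577.9 117.3] [662.3 202.4] mid [620.1 159.9] z 0.0173
px [321. 277.] [621.8  66.1] [87.1 82.4] 0.5 box [579.2  27.1] [663.4 106.6] mid [621.3  66.8] z 0.0173
px [322. 360.] [623.2 -46.2] [57.4 92. ] 88.3 box [578.8 -73.2] [665.7 -18.9] mid [622.2 -46.1] z 0.0172
```

View pics/w5.png

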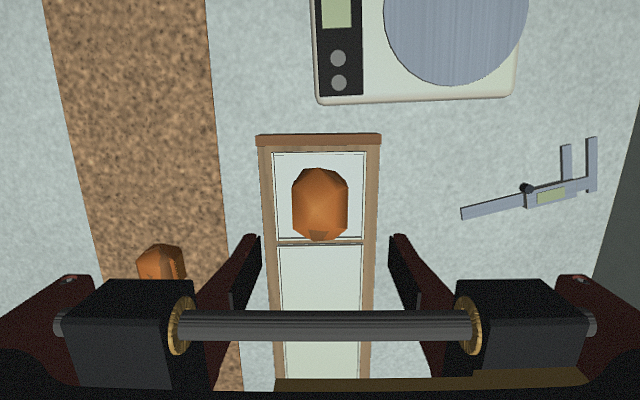

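Lump 72 is in the tray next to the balance. It measures (620.5,159.1) against tray centre (620,160), with its top at 60 mm, so it lies flat. Next is lump 58.

```bash
python3 -m crank '[0,0,0,-2.87,1.35,0,0,0,0,0,-2.87,1.35,0,0,0,0,0,-2.87,1.35,0,0,0,0,0,-2.87,1.35,0,0,0,0,0,-2.87,1.35,0,0]'; python3 -m crank '[0,0,0,-2.87,1.35,0,0,0,0,-6,0,0,0.5,0,0,0,-6,0,0,0.5,0,0,0,0,0,0,0,0]'; python3 - <<'E'
from h import *
p=shoot('wrist','w6.png');tcp();zo(p,(.38,.52,.02,.14))
E
```

```text
t: 8.02
position: [0.4738, 0.0921, 0.1315]
orientation: [0.0, 1.0, 0.0, -0.001]
wrist_force: [0.1, -0.5, 1.1]
opening: 0.996
t: 8.35
position: [0.4457, 0.0789, 0.1214]
orientation: [-0.0, 0.994, 0.106, -0.001]
wrist_force: [-0.5, 0.2, -1.0]
opening: 0.996
tcp [0.4461 0.079  0.1218] jaw 11.9 open 1.0012358658575637
px [330. 201.] ctr [450.8  80.5] LW [53.3 39.7] yaw 93.0 ztop 0.0386
```

View pics/w6.png

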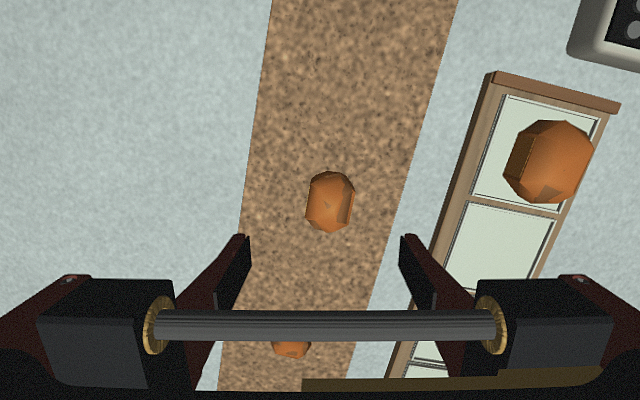

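```bash
python3 -m crank '[0,0,4.5,0,0,0,0,0,0,4.5,0,0,0,0,0,0,0,0.4,-0.1,3,0,0,0,0,0,0,3,0,0,0,0,0,0,3,0]'; python3 -m crank '[0,0,0,0,0,1.5,0,0,0,0,0,0,0.8,0,0,0,0,0,0,80,0,0,0,0,0,0,255,0,0,0,0,0,0,255]' 12;  python3 -m crank '[0,0,0,0,0,0,255,0,0,0,0,0,0,255,0,0,0,0,0,0,255,0,0,0,0,0,0,255,0,0,0,0,0,0,255]'; python3 -m crank '[0,0,0,0,0,0,255]'
```

```text
t: 8.82
position: [0.4515, 0.0806, 0.032]
orientation: [-0.0, 1.0, 0.024, 0.001]
wrist_force: [-0.4, -0.1, -0.4]
opening: 1.003
t: 9.23
position: [0.4521, 0.0806, 0.0349]
orientation: [-0.0, 1.0, 0.026, 0.002]
wrist_force: [0.3, -0.3, 0.3]
opening: 0.663
t: 9.32
position: [0.4518, 0.0805, 0.0343]
orientation: [-0.0, 1.0, 0.026, 0.001]
wrist_force: [-1.0, -0.1, 0.2]
opening: 0.581$: bad value
```

```bash
python3 - <<'E'
from h import *
p=shoot('wrist','w7.png');tcp();s=r.sense();print(s['t'],np.round(s['q'],3),np.round(s['wrist_force'],1))
E
```

```text
tcp [0.4515 0.0805 0.0339] jaw 3.0 open 0.5381453655619114
9.3667 [ 0.102 -0.255  1.894  0.     1.501  0.05 ] [0.7 0.  0.2]
```

View pics/w7.png

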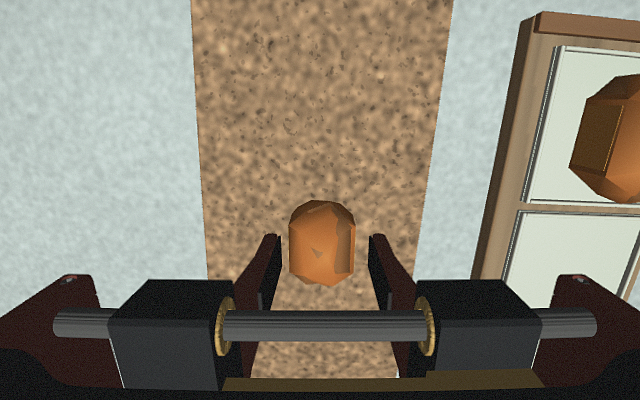

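The second call was refused, so the descent was skipped and the jaws are closing above the lump without touching it. I'll open, go down and close again.

```bash
python3 -m crank '[0,0,0,0,0,0,0,0,0,0,0,0,0,0,0,0,0,0,0,0,0,0,0,0,0,0,0,0]'; python3 -m crank '[0,0,0,0,0,1.5,0,0,0,0,0,0,0.8,0]'; python3 - <<'E'
from h import *
tcp()
E
```

```text
t: 9.7
position: [0.4507, 0.0804, 0.0325]
orientation: [0.0, 1.0, 0.026, -0.0]
wrist_force: [0.5, -0.3, -0.5]
opening: 0.801
t: 9.87
position: [0.4506, 0.0804, 0.0088]
orientation: [0.0, 1.0, 0.026, -0.0]
wrist_force: [0.0, -0.6, -1.1]
opening: 0.955
tcp [0.4506 0.0804 0.0088] jaw 3.0 open 0.9546908864607874
```

```bash
python3 -m crank '[0,0,0,0,0,0,255,0,0,0,0,0,0,255,0,0,0,0,0,0,255,0,0,0,0,0,0,255,0,0,0,0,0,0,255]' 15; python3 -m crank '[0,0,0,0,0,0,255,0,0,0,0,0,0,255,0,0,0,0,0,0,255,0,0,0,0,0,0,255,0,0,0,0,0,0,255]';  python3 -m crank '[0,0,0,0,0,0,255,0,0,0,0,0,0,255]'
```

```text
t: 10.28
position: [0.4511, 0.0804, 0.0101]
orientation: [-0.0, 1.0, 0.026, 0.0]
wrist_force: [-0.6, -0.5, 0.8]
opening: 0.652
t: 10.7
position: [0.4508, 0.0804, 0.0098]
orientation: [-0.0, 1.0, 0.026, 0.0]
wrist_force: [-0.5, 0.6, 0.7]
opening: 0.453
t: 10.87
position: [0.4508, 0.0804, 0.0098]
orientation: [0.0, 1.0, 0.026, 0.0]
wrist_force: [-0.6, 0.0, 2.0]
opening: 0.457
```

```bash
python3 -m crank '[0,0,0,0,0,-1,255,0,0,0,0,0,-3,255,0,0,0,0,0,-3,255,0,0,3,0,0,-3,255,0,0,0,0,0,-1,255]'; python3 -m crank '[0,0,0,3.4,0.32,0,255,0,0,0,3.4,0.32,0,255,0,0,0,3.4,0.32,0,255,0,0,0,3.4,0.32,0,255,0,0,0,3.4,0.32,0,255]'; python3 -m crank '[0,0,0,0,0,0,255,0,0,0,0,0,3,255,0,0,0,0,0,3,255,0,0,0,0,0,2,255,0,0,0,0,0,1,255]'; python3 -m crank '[0,0,0,0,0,0.3,255,0,0,0,0,0,0,255,0,0,0,0,0,0,255]'
```

```text
t: 11.28
position: [0.4525, 0.0806, 0.1249]
orientation: [-0.0, 1.0, -0.001, 0.004]
wrist_force: [0.3, 0.6, 0.3]
opening: 0.456
t: 11.7
position: [0.622, 0.0642, 0.1184]
orientation: [0.0, 1.0, 0.001, -0.001]
wrist_force: [-0.0, -0.7, 0.2]
opening: 0.456
t: 12.12
position: [0.618, 0.0643, 0.0247]
orientation: [0.0, 1.0, 0.001, -0.003]
wrist_force: [-0.1, 0.3, -1.4]
opening: 0.459
t: 12.37
position: [0.6214, 0.0645, 0.0282]
orientation: [-0.0, 1.0, 0.0, 0.001]
wrist_force: [0.9, 0.6, -1.5]
opening: 0.451
```

```bash
python3 -m crank '[0,0,0,0,0,0.2,255,0,0,0,0,0,0,255,0,0,0,0,0,0,255]' | grep -E 'pos|force';python3 -m crank '[0,0,0,0,0,0.08,255,0,0,0,0,0,0,255,0,0,0,0,0,0,255]' | grep -E 'pos|force';python3 -m crank '[0,0,0,0,0,0.08,255,0,0,0,0,0,0,255,0,0,0,0,0,0,255]' | grep -E 'pos|force'
```

```text
position: [0.6213, 0.0645, 0.0256]
wrist_force: [0.9, 0.0, -0.9]
position: [0.6208, 0.0644, 0.0238]
wrist_force: [0.3, -0.5, -0.7]
position: [0.6209, 0.0644, 0.0233]
wrist_force: [-0.5, -0.4, 0.6]
```

```bash
python3 -m crank '[0,0,0,0,0,0.05,255,0,0,0,0,0,0,255,0,0,0,0,0,0,255]' | grep -E 'pos|force'; python3 -m crank '[0,0,0,0,0,0.05,255,0,0,0,0,0,0,255,0,0,0,0,0,0,255]' | grep -E 'pos|force'
```

```text
position: [0.6209, 0.0644, 0.0233]
wrist_force: [-1.7, -0.9, 4.9]
position: [0.6209, 0.0644, 0.0233]
wrist_force: [-2.9, -0.1, 7.4]
```

```bash
python3 -m crank '[0,0,0,0,0,0,130,0,0,0,0,0,0,120,0,0,0,0,0,0,110,0,0,0,0,0,0,110,0,0,0,0,0,0,110]'; python3 -m crank '[0,0,0,0,0,-1,110,0,0,0,0,0,-2,110,0,0,0,0,0,-4,60,0,0,0,0,0,-4,0,0,0,0,0,0,0,0]'; python3 - <<'E'
from h import *
p=shoot('wrist','w8.png');tcp();zo(p,(.575,.665,.02,.11),.027); trays(p)
E
```

```text
t: 14.03
position: [0.6206, 0.0644, 0.0215]
orientation: [0.0, 1.0, -0.0, -0.0]
wrist_force: [0.2, 0.2, 0.6]
opening: 0.571
t: 14.45
position: [0.6243, 0.0646, 0.1433]
orientation: [-0.0, 1.0, 0.0, 0.008]
wrist_force: [0.0, 0.3, 1.7]
opening: 0.759
tcp [0.6236 0.0646 0.1396] jaw 0.0 open 0.8039474194314933
px [319. 199.] ctr [621.9  65.1] LW [53.1 39.9] yaw 90.0 ztop 0.052
tray px hsv sample [[63, 11, 208], [60, 10, 204], [65, 14, 205]] bench [[81, 19, 179], [78, 18, 187], [79, 15, 184]]
px [316.  89.] [620.1 157.4] [86.1 87. ] 0.0 box [577.8 116.3] [662.3 200.6] mid [620.  158.4] z 0.0173
px [318. 191.] [620.9  63.1] [85.3 88.6] 0.5 box [579.1  20.4] [663.1 106.6] mid [621.1  63.5] z 0.0173
px [320. 277.] [622.8 -29.7] [87.  82.8] 0.5 box [580.2 -69.3] [664.3  10.6] mid [622.3 -29.3] z 0.0173
px [321. 360.] [ 623.9 -143.9] [59.2 91.4] 89.1 box [ 579.7 -169.7] [ 666.7 -115.1] mid [ 623.2 -142.4] z 0.0172
```

```bash
python3 -m crank '[0,0,0,-2.93,2.47,0,0,0,0,0,-2.93,2.47,0,0,0,0,0,-2.93,2.47,0,0,0,0,0,-2.93,2.47,0,0,0,0,0,-2.93,2.47,0,0]'; python3 -m crank '[0,0,0,-2.93,2.47,0,0,0,0,0,0,0,0.5,0,0,0,0,0,0,0.5,0,0,0,0,0,0,0,0]'; python3 - <<'E'
from h import *
p=shoot('wrist','w9.png');tcp();B=zo(p,(.38,.52,-.14,-.03)); crop(p,325,200,'c46.png',90,120,6)
E
```

```text
t: 14.92
position: [0.4724, -0.0598, 0.131]
orientation: [-0.0, 1.0, 0.0, -0.001]
wrist_force: [-0.4, -0.8, 0.8]
opening: 0.997
t: 15.25
position: [0.4446, -0.0835, 0.1205]
orientation: [-0.0, 1.0, -0.0, -0.001]
wrist_force: [0.1, 0.2, -0.1]
opening: 1.001
tcp [ 0.445  -0.0832  0.1209] jaw 0.0 open 1.000033090024631
px [323. 200.] ctr [444.  -82.3] LW [42.7 32. ] yaw 175.0 ztop 0.0327
```

View pics/w9.png

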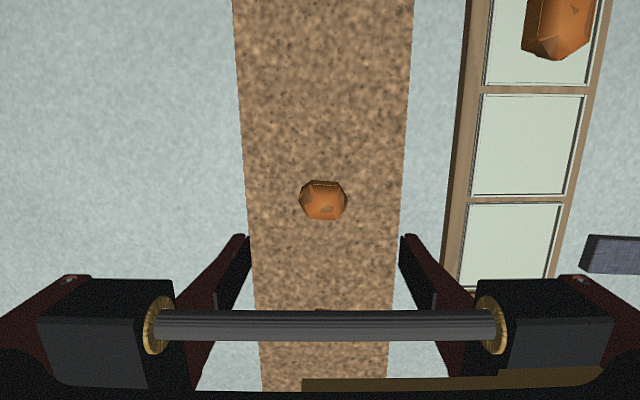

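Lump 58 is centred at (621.9,65.1) against tray (621.1,63.5). Lump 46 shows at (323,200) with yaw 175°, so I'll turn the jaws to 85° and check.

```bash
python3 -m crank '[0,0,-7.08,0,0,0,0,0,0,-7.08,0,0,0,0,0,0,-7.08,0,0,0,0,0,0,-7.08,0,0,0,0,0,0,-7.08,0,0,0,0]'; python3 -m crank '[0,0,-7.08,0,0,0,0,0,0,-7.08,0,0,0,0,0,0,-7.08,0,0,0,0,0,0,-7.08,0,0,0,0,0,0,-7.08,0,0,0,0]'; python3 -m crank '[0,0,-7.08,0,0,0,0,0,0,-7.08,0,0,0,0,0,0,0,0,0,0,0]'; python3 - <<'E'
from h import *
p=shoot('wrist','w10.png');s,tx=tcp();B=zo(p,(.38,.52,-.14,-.03))
d=B[1]/10-s[:2]*100; print('need tx,ty cm',(d@tx).round(2),(d@np.array([tx[1],-tx[0]])).round(2))
E
```

```text
t: 15.72
position: [0.4458, -0.0827, 0.1216]
orientation: [-0.0, 0.951, 0.308, -0.0]
wrist_force: [-0.1, 0.8, 0.3]
opening: 0.999
t: 16.13
position: [0.4458, -0.0827, 0.1216]
orientation: [-0.001, 0.813, 0.583, -0.0]
wrist_force: [-0.0, 0.4, 0.0]
opening: 0.998
t: 16.38
position: [0.4457, -0.0828, 0.1215]
orientation: [-0.001, 0.735, 0.678, -0.0]
wrist_force: [-1.1, 0.8, 0.2]
opening: 1.002
tcp [ 0.4456 -0.0829  0.1216] jaw 84.9 open 0.998265046223315
px [324. 197.] ctr [443.  -82.6] LW [41.5 31.4] yaw 176.0 ztop 0.0329
need tx,ty cm 0.01 -0.26
```

View pics/w10.png

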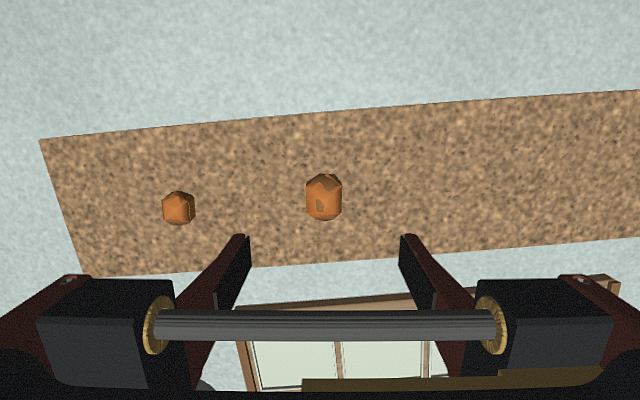

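```bash
python3 -m crank '[0,0,0,0,-0.2,3,90,0,0,0,0,0,3,90,0,0,0,0,0,3,90,0,0,0,0,0,1.5,90,0,0,0,0,0,0.85,90]' 12; python3 -m crank '[0,0,0,0,0,0,90,0,0,0,0,0,0,90]'
```

```text
t: 16.85
position: [0.4416, -0.0826, 0.0053]
orientation: [-0.002, 0.739, 0.674, -0.001]
wrist_force: [0.6, -0.5, 0.2]
opening: 0.673
t: 17.02
position: [0.4434, -0.0834, 0.0089]
orientation: [0.0, 0.738, 0.675, 0.0]
wrist_force: [-0.3, 0.2, -0.3]
opening: 0.648
```

```bash
python3 -m crank '[0,0,0,0,0,0,255,0,0,0,0,0,0,255,0,0,0,0,0,0,255,0,0,0,0,0,0,255,0,0,0,0,0,0,255]'; python3 -m crank '[0,0,0,0,0,0,255,0,0,0,0,0,0,255,0,0,0,0,0,0,255,0,0,0,0,0,0,255,0,0,0,0,0,0,255]'
```

```text
t: 17.43
position: [0.4435, -0.0838, 0.0093]
orientation: [0.001, 0.738, 0.675, 0.0]
wrist_force: [0.1, -0.4, 2.9]
opening: 0.362
t: 17.85
position: [0.4435, -0.0838, 0.0093]
orientation: [0.001, 0.738, 0.675, 0.0]
wrist_force: [-0.2, 0.2, 5.3]
opening: 0.363
```

```bash
python3 -m crank '[0,0,0,0,0,-1,255,0,0,0,0,0,-3,255,0,0,7.08,0,0,-3,255,0,0,7.08,0,0,-3,255,0,0,7.08,0,0,-1,255]'; python3 -m crank '[0,0,7.08,0,0,0,255,0,0,7.08,0,0,0,255,0,0,7.08,0,0,0,255,0,0,7.08,0,0,0,255,0,0,7.08,0,0,0,255]'; python3 -m crank '[0,0,7.08,0,0,0,255,0,0,7.08,0,0,0,255,0,0,7.08,0,0,0,255,0,0,7.08,0,0,0,255,0,0,0,0,0,0,255]'; python3 - <<'E'
from h import *
p=r.camera('wrist'); p=r.camera('wrist');tcp()
E
```

```text
t: 18.27
position: [0.4443, -0.084, 0.1236]
orientation: [0.002, 0.851, 0.525, 0.002]
wrist_force: [0.1, -1.2, 0.4]
opening: 0.367
t: 18.68
position: [0.4427, -0.0836, 0.1185]
orientation: [-0.0, 0.97, 0.242, -0.0]
wrist_force: [0.5, 0.6, -0.7]
opening: 0.368
t: 19.1
position: [0.4427, -0.0836, 0.1184]
orientation: [-0.0, 1.0, -0.002, -0.0]
wrist_force: [-0.5, -0.2, -0.6]
opening: 0.361
tcp [ 0.4428 -0.0836  0.1185] jaw 0.2 open 0.3666582249555182
```

```bash
python3 -m crank '[0,0,0,3.58,-1.03,0,255,0,0,0,3.58,-1.03,0,255,0,0,0,3.58,-1.03,0,255,0,0,0,3.58,-1.03,0,255,0,0,0,3.58,-1.03,0,255]'; python3 -m crank '[0,0,0,0,0,0,255,0,0,0,0,0,3,255,0,0,0,0,0,3,255,0,0,0,0,0,2,255,0,0,0,0,0,1.2,255]'; python3 -m crank '[0,0,0,0,0,0.1,255,0,0,0,0,0,0,255,0,0,0,0,0,0,255,0,0,0,0,0,0,255]'; python3 -m crank '[0,0,0,0,0,0.1,255,0,0,0,0,0,0,255,0,0,0,0,0,0,255]'
```

```text
t: 19.62
position: [0.6234, -0.0315, 0.1181]
orientation: [0.0, 1.0, 0.002, -0.0]
wrist_force: [-0.2, -0.1, 0.3]
opening: 0.367
t: 20.03
position: [0.6199, -0.032, 0.0227]
orientation: [-0.0, 1.0, 0.002, -0.003]
wrist_force: [-1.1, 0.9, 7.6]
opening: 0.363
t: 20.37
position: [0.6229, -0.0323, 0.0276]
orientation: [0.0, 1.0, 0.0, 0.002]
wrist_force: [0.0, 1.2, -0.0]
opening: 0.365
t: 20.62
position: [0.6222, -0.0321, 0.025]
orientation: [0.0, 1.0, 0.0, 0.0]
wrist_force: [0.4, -0.8, -0.9]
opening: 0.363
```

```bash
for i in 1 2 3; do python3 -m crank '[0,0,0,0,0,0.08,255,0,0,0,0,0,0,255,0,0,0,0,0,0,255]' | grep -E 'pos|force'; done
```

```text
position: [0.6219, -0.0321, 0.0235]
wrist_force: [0.8, 0.1, -0.4]
position: [0.6219, -0.0321, 0.0227]
wrist_force: [0.3, 0.8, -0.8]
position: [0.6219, -0.0321, 0.0219]
wrist_force: [-0.2, 0.2, -0.0]
```

```bash
for i in 1 2; do python3 -m crank '[0,0,0,0,0,0.06,255,0,0,0,0,0,0,255,0,0,0,0,0,0,255]' | grep -E 'pos|force'; done
```

```text
position: [0.622, -0.0321, 0.0215]
wrist_force: [0.0, 0.8, -0.1]
position: [0.6221, -0.0321, 0.0215]
wrist_force: [-2.7, 0.0, 3.5]
```

```bash
python3 -m crank '[0,0,0,0,0,0,150,0,0,0,0,0,0,140,0,0,0,0,0,0,130,0,0,0,0,0,0,130,0,0,0,0,0,0,130]'; python3 -m crank '[0,0,0,0,0,-1,130,0,0,0,0,0,-2,130,0,0,0,0,0,-4,60,0,0,0,0,0,-4,0,0,0,0,0,0,0,0]'; python3 - <<'E'
from h import *
p=shoot('wrist','w11.png');tcp();zo(p,(.575,.665,-.075,.01),.027); trays(p)
E
```

```text
t: 22.28
position: [0.6219, -0.0321, 0.0205]
orientation: [-0.0, 1.0, 0.0, -0.0]
wrist_force: [0.2, -0.4, -0.3]
opening: 0.493
t: 22.7
position: [0.6256, -0.0325, 0.1422]
orientation: [0.001, 1.0, 0.0, 0.008]
wrist_force: [0.5, 0.4, 2.4]
opening: 0.675
tcp [ 0.6248 -0.0324  0.1385] jaw 0.0 open 0.7248234812046195
px [319. 196.] ctr [623.2 -29.5] LW [40.8 31.3] yaw 89.0 ztop 0.0462
tray px hsv sample [[77, 17, 206], [82, 14, 207], [78, 15, 207]] bench [[78, 18, 180], [83, 11, 180], [77, 19, 185]]
px [313.  16.] [620.3 125.1] [85.1 23. ] 0.2 box [578.6 113.9] [661.9 136.1] mid [620.3 125. ] z 0.0174
px [316.  90.] [621.2  61.3] [85.8 87.2] 0.3 box [579.   20.2] [663.1 104.5] mid [621.1  62.3] z 0.0173
px [318. 191.] [622.6 -32.8] [86.5 87.9] 0.8 box [580.2 -75.3] [664.   10.4] mid [622.1 -32.4] z 0.0173
px [320. 277.] [ 623.8 -126. ] [87.1 83.5] 0.4 box [ 581.2 -166. ] [665.2 -85.5] mid [ 623.2 -125.8] z 0.0173
```

```bash
python3 -m crank '[0,0,0,-2.57,2.7,0,0,0,0,0,-2.57,2.7,0,0,0,0,0,-2.57,2.7,0,0,0,0,0,-2.57,2.7,0,0,0,0,0,-2.57,2.7,0,0]'; python3 -m crank '[0,0,0,-2.57,2.7,0,0,0,0,0,-2.57,2.7,0,0,0,0,0,0,0,1,0,0,0,0,0,0,0,0]'; python3 - <<'E'
from h import *
p=shoot('wrist','w12.png');tcp();B=zo(p,(.38,.52,-.27,-.17)); 
crop(p,322,205,'c36.png',60,80,8)
E
```

```text
t: 23.17
position: [0.4918, -0.1678, 0.1301]
orientation: [-0.0, 1.0, 0.0, -0.0]
wrist_force: [-0.6, 0.1, -0.6]
opening: 1.002
t: 23.5
position: [0.4404, -0.2218, 0.1189]
orientation: [-0.001, 1.0, -0.002, -0.001]
wrist_force: [-0.2, 1.0, -0.3]
opening: 1.005
tcp [ 0.4413 -0.2209  0.1194] jaw -0.1 open 1.0009931817883775
px [329. 199.] ctr [ 445.  -220.3] LW [33.2 25.2] yaw 173.0 ztop 0.0268
```

View pics/c36.png

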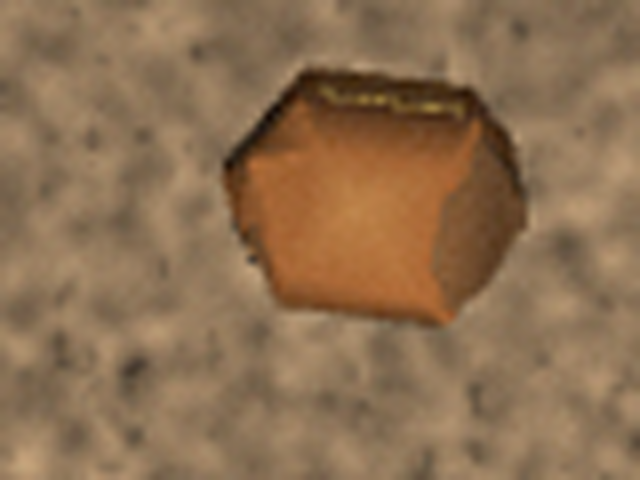

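Lump 46 is centred to about 3 mm: (623.2,-29.5) against tray (622.1,-32.4). The crop shows lump 36 with yaw about 174°, so the jaws go to 84°.

```bash
python3 -m crank '[0,0,-7,0,0,0,0,0,0,-7,0,0,0,0,0,0,-7,0,0,0,0,0,0,-7,0,0,0,0,0,0,-7,0,0,0,0]'; python3 -m crank '[0,0,-7,0,0,0,0,0,0,-7,0,0,0,0,0,0,-7,0,0,0,0,0,0,-7,0,0,0,0,0,0,-7,0,0,0,0]'; python3 -m crank '[0,0,-7,0,0,0,0,0,0,-7,0,0,0,0,0,0,0,0,0,0,0]'; python3 - <<'E'
from h import *
p=shoot('wrist','w13.png');s,tx=tcp();B=zo(p,(.38,.52,-.27,-.17))
d=B[1]/10-s[:2]*100; print('need tx,ty cm',(d@tx).round(2),(d@np.array([tx[1],-tx[0]])).round(2))
E
```

```text
t: 23.97
position: [0.4431, -0.2196, 0.1206]
orientation: [-0.0, 0.952, 0.305, -0.0]
wrist_force: [-0.3, 0.7, -0.7]
opening: 1.001
t: 24.38
position: [0.4432, -0.2195, 0.1206]
orientation: [-0.0, 0.817, 0.577, 0.0]
wrist_force: [0.2, -0.2, 1.1]
opening: 1.001
t: 24.63
position: [0.4431, -0.2197, 0.1206]
orientation: [-0.0, 0.741, 0.672, 0.0]
wrist_force: [-0.0, 0.4, -0.5]
opening: 0.999
tcp [ 0.4429 -0.2199  0.1207] jaw 84.0 open 0.9968675566173106
px [322. 200.] ctr [ 444.1 -220.6] LW [32.7 24.6] yaw 174.0 ztop 0.0271
need tx,ty cm -0.06 0.12
```

```bash
python3 -m crank '[0,0,0,0,0.1,3,100,0,0,0,0,0,3,100,0,0,0,0,0,3,100,0,0,0,0,0,1.2,100,0,0,0,0,0,0.5,100]' 10; python3 -m crank '[0,0,0,0,0,0.3,100,0,0,0,0,0,0.3,100,0,0,0,0,0,0,100,0,0,0,0,0,0,100]'
```

```text
t: 25.1
position: [0.4419, -0.2197, 0.011]
orientation: [-0.002, 0.744, 0.668, -0.001]
wrist_force: [0.4, 0.4, 0.5]
opening: 0.661
t: 25.43
position: [0.444, -0.2217, 0.0094]
orientation: [0.001, 0.743, 0.669, 0.0]
wrist_force: [-1.4, -0.3, 0.7]
opening: 0.609
```

```bash
python3 -m crank '[0,0,0,0,0,0.15,120,0,0,0,0,0,0,140,0,0,0,0,0,0,255,0,0,0,0,0,0,255,0,0,0,0,0,0,255]'; python3 -m crank '[0,0,0,0,0,0,255,0,0,0,0,0,0,255,0,0,0,0,0,0,255,0,0,0,0,0,0,255,0,0,0,0,0,0,255]';python3 -m crank '[0,0,0,0,0,0,255,0,0,0,0,0,0,255,0,0,0,0,0,0,255]'
```

```text
t: 25.85
position: [0.4431, -0.2213, 0.0065]
orientation: [0.0, 0.743, 0.669, 0.0]
wrist_force: [-0.2, 0.5, 0.7]
opening: 0.281
t: 26.27
position: [0.4431, -0.2213, 0.0065]
orientation: [0.0, 0.743, 0.669, 0.0]
wrist_force: [-0.9, -0.2, 1.1]
opening: 0.281
t: 26.52
position: [0.4431, -0.2213, 0.0065]
orientation: [0.0, 0.743, 0.669, 0.0]
wrist_force: [-0.1, 0.6, 2.1]
opening: 0.286
```

```bash
python3 -m crank '[0,0,0,0,0,-1,255,0,0,0,0,0,-3,255,0,0,7,0,0,-3,255,0,0,7,0,0,-3,255,0,0,7,0,0,-1.5,255]'; python3 -m crank '[0,0,7,0,0,0,255,0,0,7,0,0,0,255,0,0,7,0,0,0,255,0,0,7,0,0,0,255,0,0,7,0,0,0,255]'; python3 -m crank '[0,0,7,0,0,0,255,0,0,7,0,0,0,255,0,0,7,0,0,0,255,0,0,7,0,0,0,255,0,0,0,0,0,0,255]'; python3 - <<'E'
from h import *
p=r.camera('wrist'); p=r.camera('wrist');tcp()
E
```

```text
t: 26.93
position: [0.4441, -0.2218, 0.126]
orientation: [0.002, 0.854, 0.52, 0.001]
wrist_force: [0.6, -0.1, 0.5]
opening: 0.284
t: 27.35
position: [0.443, -0.2211, 0.1218]
orientation: [-0.0, 0.971, 0.239, 0.0]
wrist_force: [0.9, -0.3, 0.6]
opening: 0.283
t: 27.77
position: [0.443, -0.2212, 0.1217]
orientation: [-0.0, 1.0, -0.002, 0.0]
wrist_force: [-0.4, -0.2, 0.3]
opening: 0.287
tcp [ 0.443  -0.2212  0.1216] jaw 0.2 open 0.28748164328858483
```

```bash
python3 -m crank '[0,0,0,3,-1.545,0,255,0,0,0,3,-1.545,0,255,0,0,0,3,-1.545,0,255,0,0,0,3,-1.545,0,255,0,0,0,3,-1.545,0,255]'; python3 -m crank '[0,0,0,3,-1.545,0,255,0,0,0,0,0,0,255,0,0,0,0,0,3,255,0,0,0,0,0,3,255,0,0,0,0,0,2,255]'; python3 -m crank '[0,0,0,0,0,1,255,0,0,0,0,0,0.4,255,0,0,0,0,0,0.2,255,0,0,0,0,0,0,255,0,0,0,0,0,0,255]';python3 -m crank '[0,0,0,0,0,0,255,0,0,0,0,0,0,255]'
```

```text
t: 28.28
position: [0.5943, -0.1431, 0.1214]
orientation: [0.0, 1.0, 0.002, 0.0]
wrist_force: [0.9, -0.1, 0.2]
opening: 0.29
t: 28.7
position: [0.622, -0.1283, 0.0386]
orientation: [-0.0, 1.0, 0.002, -0.001]
wrist_force: [-0.4, 0.4, -0.4]
opening: 0.29
t: 29.12
position: [0.624, -0.1289, 0.0274]
orientation: [0.0, 1.0, 0.0, 0.001]
wrist_force: [0.7, 0.8, 0.7]
opening: 0.284
t: 29.28
position: [0.6238, -0.1288, 0.0268]
orientation: [0.0, 1.0, 0.0, 0.001]
wrist_force: [-0.6, 0.5, -0.5]
opening: 0.284
```

```bash
python3 -m crank '[0,0,0,0,0,0.3,255,0,0,0,0,0,0.15,255,0,0,0,0,0,0,255,0,0,0,0,0,0,255]'| grep -E 'pos|force'; for i in 1 2 3; do python3 -m crank '[0,0,0,0,0,0.07,255,0,0,0,0,0,0,255,0,0,0,0,0,0,255]' | grep -E 'pos|force'; done
```

```text
position: [0.6229, -0.1285, 0.0205]
wrist_force: [0.9, 0.1, 0.8]
position: [0.6231, -0.1285, 0.0201]
wrist_force: [0.1, -0.4, 0.1]
position: [0.6231, -0.1285, 0.02]
wrist_force: [-1.9, 0.2, 4.5]
position: [0.6231, -0.1286, 0.02]
wrist_force: [-2.3, 0.8, 7.5]
```

```bash
python3 -m crank '[0,0,0,0,0,0,172,0,0,0,0,0,0,162,0,0,0,0,0,0,150,0,0,0,0,0,0,150,0,0,0,0,0,0,150]'; python3 -m crank '[0,0,0,0,0,-1,150,0,0,0,0,0,-2,150,0,0,0,0,0,-4,100,0,0,0,0,0,-4,60,0,0,0,0,0,-3,0]'; python3 -m crank '[0,0,0,0,-3.5,-2,0,0,0,0,0,-3.5,-2,0,0,0,0,0,-3.5,-2,0,0,0,0,0,-3.5,0,0,0,0,0,0,0,0,0]'; python3 - <<'E'
from h import *
p=shoot('wrist','w14.png');tcp()
for c in(.159,.0635,-.0325,-.1285): zo(p,(.575,.668,c-.045,c+.045),.027)
trays(p)
E
```

```text
t: 30.78
position: [0.6229, -0.1285, 0.0183]
orientation: [-0.0, 1.0, -0.0, -0.0]
wrist_force: [-0.4, 0.2, 0.4]
opening: 0.412
t: 31.2
position: [0.6234, -0.1286, 0.1631]
orientation: [0.0, 1.0, -0.0, 0.002]
wrist_force: [0.2, -0.4, 0.8]
opening: 0.599
t: 31.62
position: [0.6235, 0.0174, 0.2221]
orientation: [-0.001, 1.0, 0.003, 0.002]
wrist_force: [0.6, -0.2, -0.9]
opening: 0.978
tcp [0.6232 0.0146 0.2207] jaw 0.3 open 0.9909457379568138
px [321.  51.] ctr [620.7 155.5] LW [67.  49.8] yaw 89.0 ztop 0.0604
px [322. 140.] ctr [621.8  63.9] LW [53.8 39.2] yaw 91.0 ztop 0.0521
px [323. 218.] ctr [622.8 -29.4] LW [41.1 31.5] yaw 91.0 ztop 0.0464
px [323. 286.] ctr [ 624.3 -126.4] LW [29.7 24. ] yaw 90.0 ztop 0.0403
tray px hsv sample [[80, 15, 201], [75, 15, 204], [75, 13, 202]] bench [[73, 17, 177], [78, 19, 177], [78, 17, 179]]
px [319.  55.] [620.4 157.5] [90.8 87.4] 0.5 box [577.1 114. ] [663.5 200.6] mid [620.3 157.3] z 0.0174
px [321. 136.] [621.2  63.4] [89.1 87.5] 0.3 box [579.   20.1] [663.6 107.1] mid [621.3  63.6] z 0.0173
px [322. 213.] [622.1 -32.8] [89.3 88.3] 0.6 box [580.1 -76.1] [665.   10.8] mid [622.6 -32.6] z 0.0173
px [322. 280.] [ 623.1 -128.8] [89.6 88. ] 0.2 box [ 580.6 -171.5] [666.2 -85.6] mid [ 623.4 -128.6] z 0.0173
```

View pics/w14.png

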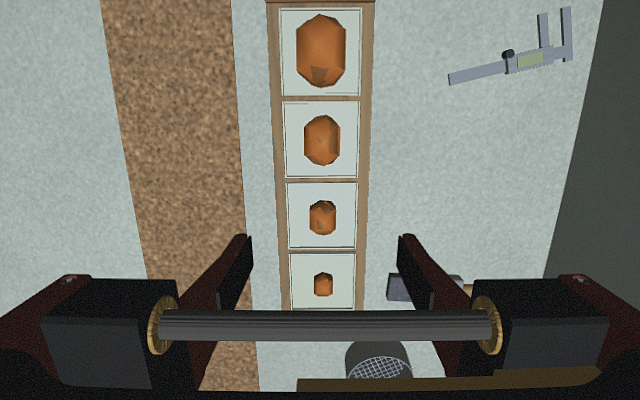

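All four lumps stand in order and centred, at (321,51), (322,140), (323,218) and (323,286). The robot is clear, so I'm handing in.

```bash
python3 -c "
from station import r
print(r.hand_in())"
```

```text
the job is handed in; nothing more can be done
None
```

All four lumps are in their trays and the job is handed in, at about 32 s of the 99 s allowed. From the balance end to the far end they run lump_72, lump_58, lump_46, lump_36, and I left the blue look-alike and the balance alone.

- **Centring:** the last wrist picture puts each lump within about 3.5 mm of its tray's centre. The largest offsets are lump_46, about 3 mm toward the balance, and lump_72's visible outline, about 2 mm off, in a view that cuts its far side slightly.
- **Lying flat:** the tops read 60.4, 52.1, 46.4 and 40.3 mm above the bench, matching each lump flat on its base.
- **Setting down:** I lowered each lump in small steps until the wrist felt contact, about 4–7 N, before opening. When lowering lump_46 the arm overshot briefly and the wrist force read 7.6 N, probably a light touch on the tray floor. It stayed in the grip, and I lowered it again slowly.
- **Refused move:** one call was refused during the lump_58 pick, and the jaws began closing above it without touching it. I reopened, went down and gripped it properly.

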